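# Turn a cover over on the tip-over ramp and slide it to the stop

## Task

Turn the grey cover over with the tip-over stand: let it go across the ramp's top edge so that it tips over on its own, clear of the gripper, and comes to rest in the wooden channel with its smooth side up. Then slide it along the channel until it lies flat and square against the metal end stop, and let go of it. Leave the blue bin, the black connector housing and the screwdriver where they are.

Things in the scene. Friction and masses are not known exactly. Their poses are not given: they have to be found in the camera images.
- cover_center (a point): The cover: loose shallow grey plastic lid, 80 mm long (its x), 50 wide (y), 9 thick (z), about 60 g. One side is smooth and closed (the -z side), the other hollow inside a 4 mm rim (+z side). It starts on the table beside the stand, hollow side up; turned over, its z axis points down. This point is its centre, half-way through its thickness.
- stand: Tip-over stand, fixed. An aluminium ramp, y = -55 to 55 mm, rises along the stand's +x from the table (x = -100 mm) to a sharp free top edge (x = 0, 90 mm high). Beyond and below the edge a plywood channel runs along the stand's y. Origin on the table right under the middle of the top edge; z up.
- ramp_edge (a point): Middle of the ramp's top edge; the edge runs along y, x points out over the channel. A level cover, smooth side down, long side along x, let go 3 to 18 mm above the edge with its centre 4 to 18 mm beyond it (+x) tips right over and lands in the channel below, maybe some 20 mm off and 0.3 rad askew. With its centre behind the edge it stays on the ramp; beyond 20 mm it falls without turning.
- channel (a point): Channel floor (6 mm above the table) right under the middle of the ramp's edge; axes as the stand's. The floor lies between a near wall (inner face at x = -14 mm, under the ramp) and a far wall (inner face at x = 120 mm), both 8 mm thick, tops 45 mm above the table. Open at its +y end (y = 80 mm), closed at y = -160 mm by the end stop.
- end_stop (a point): Middle of the end stop's face, at channel floor level: a fixed aluminium bar across the channel, its top 36 mm above the table. The face looks along +y, axes as the stand's. When home, the cover's long side lies along this face, its centre 25 mm from it.
- bin: Small blue parts bin, 110 x 90 x 50 mm high, loose; origin at the centre of its underside. Not to be disturbed.
- housing_center (a point): Black plastic connector housing, 50 x 34 x 24 mm (with a latch, 32 mm), loose; point at its centre. Not to be disturbed.
- driver: Screwdriver, 170 mm long, lying loose along its x axis. Not to be disturbed.
Not all that is in view belongs to the job. Of the things shaped like the part that bears cover_center, the grey one is meant.

How it is judged:
On the way, in this order (a step that is already met when the one before it is completed fails the run):
1. the cover tips over on the stand, standing on edge with the fingers not touching it (angle between cover_center's own z axis and vertical between 1.1 and 2.2 rad and contact force between cover and the fingers below 0.05 N and x of cover_center in the frame of stand between -0.03 and 0.11 m and y of cover_center in the frame of stand between -0.06 and 0.06 m).
2. the cover has come to rest flat in the channel below the ramp, smooth side up (x of cover_center in the frame of stand between 0.01 and 0.1 m and z of cover_center in the frame of stand below 0.02 m and angle between cover_center's own z axis and vertical above 3.04 rad and y of cover_center in the frame of stand above -0.1 m and linear speed of cover below 0.02 m/s), for 0.1 s.
At the end, for the whole second after the job is handed in: The cover lies flat (within 0.1 rad) on the channel floor, smooth side up, its long side against the end stop (gap at most 4 mm, square within 0.08 rad), at rest and released (x of cover_center in the frame of stand between 0.01 and 0.1 m and z of cover_center in the frame of stand below 0.02 m and angle between cover_center's own z axis and vertical above 3.04 rad and y of cover_center in the frame of end_stop between 0.018 and 0.029 m and angle between the x axis of cover_center and the x axis of end_stop, either way round below 0.08 rad and linear speed of cover below 0.01 m/s and contact force between cover and the fingers below 0.05 N); the robot touches nothing.
It fails at once if the bin, the housing or the screwdriver is moved by more than 20 mm (distance of any of bin, housing_center, driver from where it was at the start of the episode above 0.02 m).
It also fails if it takes over 54 s, if anything falls off the work surface, if the arm or the gripper's body presses on something with over 40 N, if the wrist force passes 120 N, or if a joint passes its speed limit or range.

## Robot

A 6-joint arm with a two-finger parallel gripper is mounted at the origin on the work surface. World frame = base frame: x ahead of the robot, y to its left, z up, the work surface at z = 0. Lengths are in m, angles in rad, forces in N, time in s.
With the tool pointing down it reaches from about 0.325 to 0.85 m from the base axis. Payload 15.5 kg.
Tool frame: the origin (TCP) lies at the centre of the arm's flange, where the gripper is bolted on; the fingertips stand bot.tip_reach ahead of it and the grasp point (between the pads) lies 172 mm ahead of it (bot.tip_reach is the distance from the TCP to the fingertips, in m); z points along the fingers, y is the direction in which the jaws open and shut (so a half turn about z gives the same grasp; the last joint's range is limited). The gripper opens to 91 mm and grips with 3 to 60 N. Pads are 32 mm wide; open, the fingers measure 118 mm over their backs; the gripper's body (76 mm by 178 mm) begins 60 mm behind the grasp point.
Start: joints at [1.19, 0.494, 1.345, -0, 1.302, -0.096], TCP at [0.176, 0.6, 0.405] pointing down, gripper open.
Joint ranges: [-2.91, 2.91], [-0.82, 2.16], [0.22, 2.67], [-1.22, 4.37], [0.12, 2.79], [-3.08, 3.08]. Speed limits (rad/s): [1.89, 1.89, 2.57, 3.01, 3.01, 3.01].

## Interface

Orientations are given as a 3x3 rotation matrix whose columns are the frame's x, y, z axes.
In Python, from rig import bot gives the robot as it stands. The module is installed in compiled form; this text tells all that it offers. Calls block until the motion is done:
- bot.move_to(position, orientation): joint-space move of the TCP to a pose.
- bot.move_l(position, orientation=None, velocity=0.15, max_force=None): straight line of the TCP; orientation=None keeps the orientation; velocity is the mean speed in m/s. With max_force (N) it stops when the force on the tool has changed by that much, and returns True; else False.
- bot.move_j(angles): joint-space move.
- bot.open_gripper() and bot.clamp(grasp_force=None): open the fingers fully, or close them until they stop; grasp_force is the grip in N (None keeps the last).
- bot.sleep(seconds).
- bot.ik(position, orientation): joint angles nearest the present ones, or None.
- bot.state(): the state.
- bot.read_camera(name): name is "side" or "top" or "wrist"; returns a dict with "pixels" (384x512x3 uint8, red, green, blue), "K" (3x3 intrinsics, pixels), "R" (3x3) and "t" (3): a world point X has camera coordinates R X + t. Camera axes: x right, y down, z forward; pixel columns grow to the right and rows downward; lengths in m; the calibration is good to about 2 mm. A picture is of the moment at which its call begins. There is no depth.
A pose or a line that the arm cannot do raises bot.PlanningError and nothing moves.
- bot.hand_in(): hands the job in, once; it reports no verdict.
The state is a dict: "clock": time; "joint_positions": joint angles; "joint_velocities": joint speeds; "joint_efforts": joint torques, N m; "position": TCP position; "ee_rot": TCP orientation; "ft_force": force on the tool from outside, world axes, zero at the start; "ft_torque": the same for the moment, N m; "width": opening from 0.0 (shut) to 1.0 (fully open).
Only numpy, scipy, OpenCV 4.12 (cv2) and the standard library are available. Lean on these libraries where they do the work, as an engineer would, in place of code of your own. Each camera call takes 0.05 s, during which the arm holds its last target.

## Working session

There is one attempt and no reset: what is moved stays moved. The work goes in short steps, each a Python script; the robot and the scene stay as the last script left them, time stands still between calls to the robot, and variables do not carry over. Pictures are saved under pics/ and viewed, and the job is handed in when it is done.

```bash
mkdir -p pics; python3 - <<'E'
from rig import bot
import cv2,numpy as np
s=bot.state();print(s['clock'],s['position'],s['width'],bot.tip_reach)
for n in("top","side","wrist"):
    c=bot.read_camera(n);cv2.imwrite(f"pics/{n}0.png",c["pixels"][...,::-1]);print(n,c["K"].tolist(),np.round(c["R"],4).tolist(),np.round(c["t"],4).tolist())
    np.savez(f"{n}0.npz",**c)
E
```

```text
0.0 [0.17614372 0.59951266 0.40411284] 0.9989142220626676 0.1908
top [[444.7663384106723, 0.0, 251.01092361494753], [0.0, 444.7663384106723, 189.55032637013346], [0.0, 0.0, 1.0]] [[-0.0741, -0.9972, -0.0049], [-0.9767, 0.0736, -0.2015], [0.2013, -0.0101, -0.9795]] [-0.0156, 0.5422, 1.0896]
side [[418.15129203691407, 0.0, 250.59522373674625], [0.0, 418.15129203691407, 191.82137353622963], [0.0, 0.0, 1.0]] [[0.8158, -0.5783, 0.0055], [-0.3655, -0.523, -0.77], [0.4482, 0.6261, -0.6381]] [-0.4685, 0.2434, 1.059]
wrist [[295.9955487698836, 0.0, 259.746576134393], [0.0, 295.9955487698836, 195.03305031358772], [0.0, 0.0, 1.0]] [[0.2818, 0.9595, -0.0009], [0.9225, -0.2707, 0.2753], [0.2639, -0.0784, -0.9614]] [-0.6239, -0.031, 0.3917]
```

View pics/top0.png

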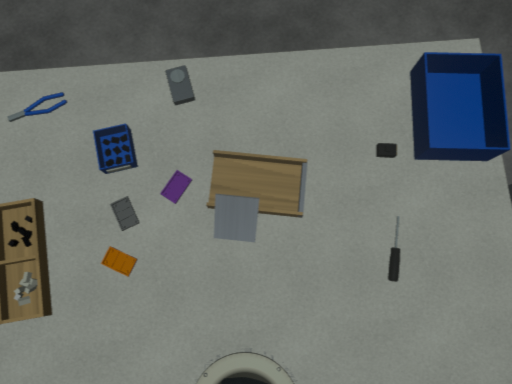

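View pics/side0.png

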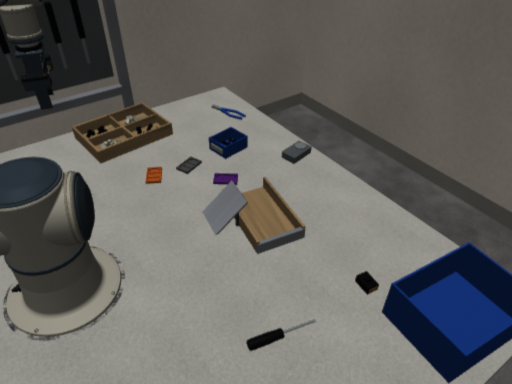

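View pics/wrist0.png

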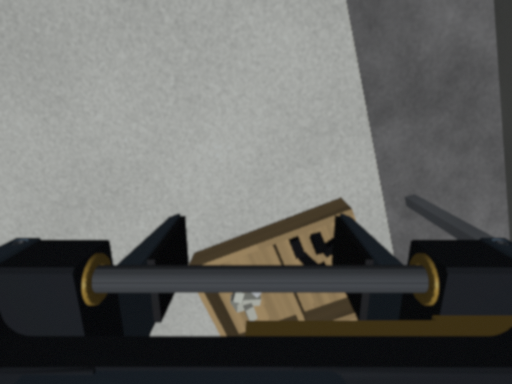

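Top view: candidates for the cover are the grey lid at (125,213), orange lid (120,261), purple lid (177,187), and a grey box with a disc (180,85). By description it should be the grey lid at (125,213); I'll check that in a close crop.

```bash
python3 - <<'E'
import cv2,numpy as np
a=cv2.imread('pics/top0.png');b=cv2.imread('pics/side0.png')
A=cv2.resize(a[130:290,80:320],None,fx=3,fy=3,interpolation=cv2.INTER_CUBIC)
cv2.imwrite('pics/c1.png',A)
cv2.imwrite('pics/c2.png',cv2.resize(b[120:260,130:330],None,fx=4,fy=4,interpolation=cv2.INTER_CUBIC))
E
```

```text
(no output)
```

View pics/c1.png

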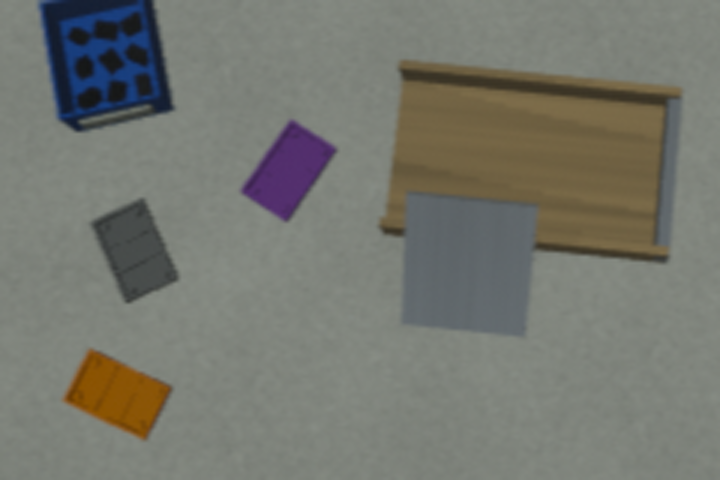

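View pics/c2.png

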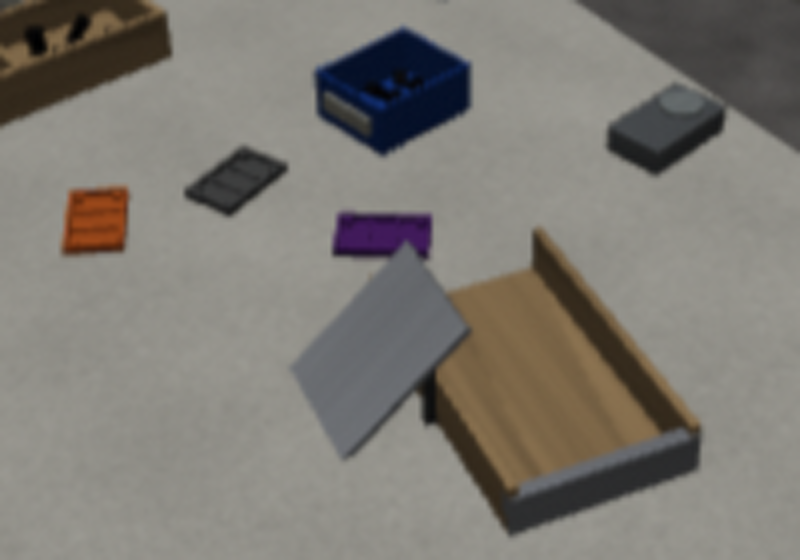

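The grey lid at top (125,213), hollow with ribs up, is the cover. The purple one is smooth side up and the orange one is the wrong colour, so both are out. The small blue bin is at (115,148), and the stand has its end stop to the right. Now I'll measure.

```bash
cat > h.py <<'E'
import cv2,numpy as np
def ray(c,uv,z):
    K,R,t=[np.asarray(c[k]) for k in("K","R","t")]
    d=R.T@np.linalg.solve(K,[uv[0],uv[1],1.]);o=-R.T@t
    return o+d*(z-o[2])/d[2]
def proj(c,X):
    K,R,t=[np.asarray(c[k]) for k in("K","R","t")]
    p=K@(R@np.asarray(X)+t);return p[:2]/p[2]
def tri(c1,u1,c2,u2):
    P=[np.asarray(c["K"])@np.c_[c["R"],c["t"]] for c in(c1,c2)]
    X=cv2.triangulatePoints(P[0],P[1],np.array(u1,float).reshape(2,1),np.array(u2,float).reshape(2,1));return (X[:3]/X[3]).ravel()
E
python3 - <<'E'
from h import *
np.set_printoptions(precision=4,suppress=True)
c=np.load('top0.npz');s=np.load('side0.npz')
im=c['pixels'].astype(int);
print('table',im[240,180],'ramp',im[218,235],'cover',im[213,125])
def quad(mask,roi,k=1):
    x0,y0,x1,y1=roi;m=np.zeros(mask.shape,np.uint8);m[y0:y1,x0:x1]=mask[y0:y1,x0:x1]
    m=cv2.morphologyEx(m,cv2.MORPH_CLOSE,np.ones((3,3)));cs,_=cv2.findContours(m,cv2.RETR_EXTERNAL,cv2.CHAIN_APPROX_NONE)
    q=max(cs,key=cv2.contourArea);r=cv2.minAreaRect(q);return q,r,cv2.contourArea(q)
g=im.sum(2)
q,r,a=quad((g<270).astype(np.uint8),(100,190,150,240));print('cover',r,a)
b=cv2.boxPoints(r);P=np.array([ray(c,u,.0045+.004)[:2] for u in b]);print(P,P.mean(0),np.linalg.norm(np.diff(P[[0,1,2]],axis=0),axis=1))
M=((im[...,2]-im[...,0]>10)).astype(np.uint8)
q,r,a=quad(M,(205,185,265,250));h=cv2.approxPolyDP(cv2.convexHull(q),4,True)[:,0];print('ramp',h,a)
for u in h: print(u,ray(c,u,.09)[:2],ray(c,u,0)[:2])
# side view cover
im=s['pixels'].astype(int);g=im.sum(2);print(im[165,189],im[180,200])
q,r,a=quad((g<230).astype(np.uint8),(172,152,206,178));m=cv2.moments(q);u=(m['m10']/m['m00'],m['m01']/m['m00']);print('side cover',u,a,ray(s,u,.006))
E
```

```text
table [130 134 127] ramp [ 96 103 106] cover [71 75 74]
cover ((124.48970031738281, 213.22679138183594), (29.445039749145508, 19.19004249572754), 66.03751373291016) 523.5
[[0.539  0.3222]
 [0.5567 0.2751]
 [0.4818 0.2448]
 [0.4646 0.2914]] [0.5106 0.2834] [0.0503 0.0808]
ramp [[255 204]
 [252 240]
 [215 236]
 [217 196]] 1134.0
[255 204] [ 0.4951 -0.0628] [ 0.5106 -0.0643]
[252 240] [ 0.407  -0.0488] [ 0.4151 -0.0491]
[215 236] [0.4234 0.0406] [0.4329 0.0477]
[217 196] [0.5223 0.0299] [0.54   0.0361]
[62 63 63] [152 150 143]
side cover (188.55029093931836, 164.96591853699084) 200.5 [0.508  0.2807 0.006 ]
```

```bash
python3 - <<'E'
import cv2,numpy as np
a=cv2.imread('pics/top0.png');b=cv2.imread('pics/side0.png')
cv2.imwrite('pics/c3.png',cv2.resize(a[145:245,200:315],None,fx=6,fy=6,interpolation=cv2.INTER_NEAREST))
E
```

```text
(no output)
```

View pics/c3.png

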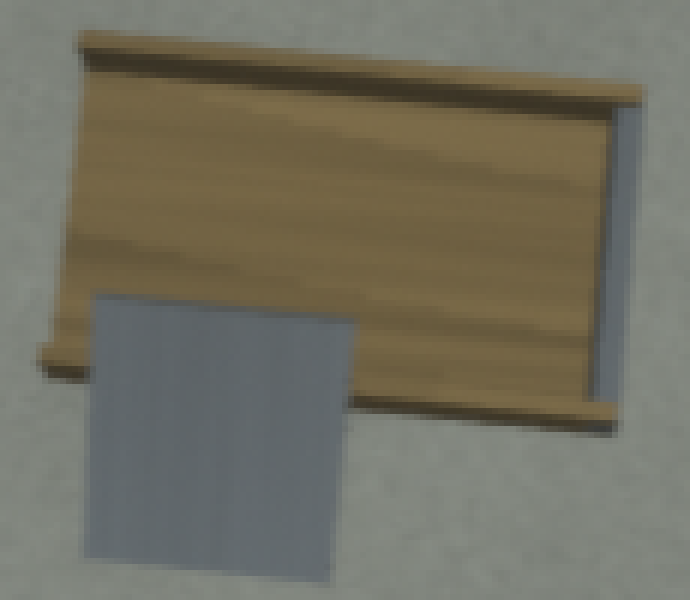

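```bash
cat > stand.py <<'E'
from h import *
from scipy.optimize import least_squares
def fit():
    c=np.load('top0.npz')
    obs=[((95,294),(0,55,90)),((357,319),(0,-55,90)),((85,558),(-100,55,0)),((328,581),(-100,-55,0)),((80,32),(128,80,45)),((42,346),(-14,80,45)),((612,110),(120,-160,36)),((597,402),(-14,-160,40)),((40,366),(-22,80,45))]
    Q=[]
    for (a,b),p in obs: Q.append((ray(c,(200+a/6-.5,145+b/6-.5),p[2]/1e3)[:2],np.array(p[:2])/1e3))
    W=np.array([q[0] for q in Q]);S=np.array([q[1] for q in Q])
    def f(v):
        cs,sn=np.cos(v[2]),np.sin(v[2]);return (S@np.array([[cs,sn],[-sn,cs]])+v[:2]-W).ravel()
    r=least_squares(f,[.5,0,0],loss='soft_l1',f_scale=.003);return r.x,r.fun.reshape(-1,2)
if __name__=='__main__':
    x,f=fit();print(x);print(np.round(f*1e3,1))
    s=np.load('side0.npz')
    im=s['pixels'][...,::-1].copy()
    im=cv2.resize(im[160:270,190:330],None,fx=5,fy=5)
    cs,sn=np.cos(x[2]),np.sin(x[2])
    for p in [(0,55,90),(0,-55,90),(-100,55,0),(-100,-55,0),(128,80,45),(120,-160,36),(-14,-160,36),(0,-160,6)]:
        w=[x[0]+(cs*p[0]-sn*p[1])/1e3,x[1]+(sn*p[0]+cs*p[1])/1e3,p[2]/1e3];u=proj(s,w)
        cv2.circle(im,(int((u[0]+.5-190)*5),int((u[1]+.5-160)*5)),4,(0,0,255),1)
    cv2.imwrite('pics/fit.png',im)
E
python3 stand.py
```

```text
[ 0.51756642 -0.01959767 -0.17551046]
[[-1.8  0.9]
 [-2.3  0.2]
 [-0.5  0.6]
 [-1.7 -1.7]
 [ 1.4  0.1]
 [ 0.7  0.6]
 [ 2.4 -3.2]
 [ 0.2  0.7]
 [ 1.5  0.7]]
```

View pics/fit.png

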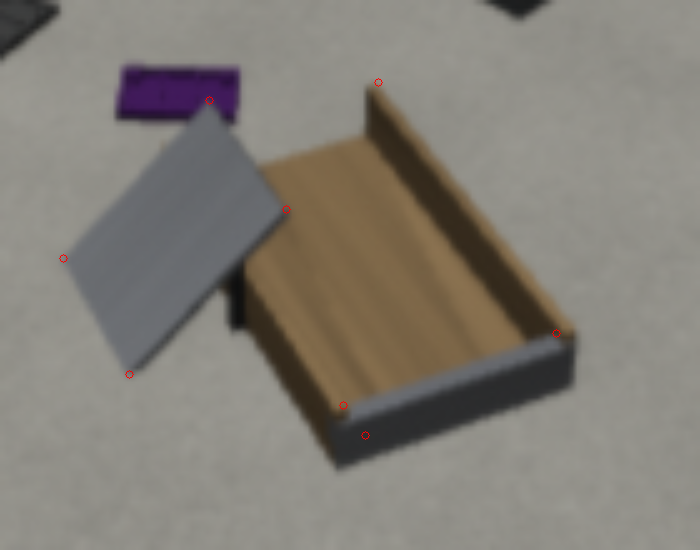

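Fit check: the red circles sit on the stand's corners in the side view, within about 2 mm. So the stand is at (0.518,-0.020) with yaw -0.1755. The ramp edge reads about 2 mm farther out. The cover is at (0.510,0.283) with its long axis at 0.384 rad. Grasping it now.

```bash
cat >> h.py <<'E'
def Rt(yaw):  # tool pointing down, tool x along yaw, jaws along tool y
    x=np.array([np.cos(yaw),np.sin(yaw),0]);z=np.array([0,0,-1.]);return np.c_[x,np.cross(z,x),z]
SX,SY,SA=0.5185,-0.0196,-0.1755
def s2w(x,y):
    c,s=np.cos(SA),np.sin(SA);return np.array([SX+c*x-s*y,SY+s*x+c*y])
def w2s(w):
    c,s=np.cos(SA),np.sin(SA);d=np.asarray(w)[:2]-[SX,SY];return np.array([c*d[0]+s*d[1],-s*d[0]+c*d[1]])
TR=0.1908
E
python3 - <<'E'
from rig import bot
from h import *
for yaw in (.384,.384+np.pi):
    print(yaw,bot.ik([.51,.283,TR+.08],Rt(yaw)))
for x,y,z in((.011,0,.25),(.011,0,.09+.01),(.05,0,.2),(.05,-.1,.01)):
    for k in(0,1): print(bot.ik([*s2w(x,y),TR+z],Rt(SA+k*np.pi)))
E
```

```text
0.384 [ 4.04235490e-01  5.94863218e-01  1.59151203e+00 -4.44089210e-16
  9.55217404e-01  1.59103182e+00]
3.525592653589793 [ 4.04235490e-01  5.94863218e-01  1.59151203e+00 -4.44089210e-16
  9.55217404e-01 -1.55056084e+00]
[-1.53374540e-01  3.23500542e-01  1.52801293e+00 -4.44089210e-16
  1.29007918e+00  1.59292179e+00]
[-1.53374540e-01  3.23500542e-01  1.52801293e+00 -4.44089210e-16
  1.29007918e+00 -1.54867087e+00]
[-1.53374540e-01  5.07882596e-01  1.70830786e+00 -4.44089210e-16
  9.25402195e-01  1.59292179e+00]
[-1.53374540e-01  5.07882596e-01  1.70830786e+00 -4.44089210e-16
  9.25402195e-01 -1.54867087e+00]
[-1.54900713e-01  4.28363049e-01  1.50576488e+00 -4.44089210e-16
  1.20746472e+00  1.59139561e+00]
[-1.54900713e-01  4.28363049e-01  1.50576488e+00 -4.44089210e-16
  1.20746472e+00 -1.55019704e+00]
[-3.32209171e-01  6.82706588e-01  1.68310742e+00 -4.44089210e-16
  7.75778642e-01  1.41408716e+00]
[-3.32209171e-01  6.82706588e-01  1.68310742e+00 -4.44089210e-16
  7.75778642e-01 -1.72750550e+00]
```

```bash
python3 - <<'E'
from rig import bot
from h import *
R=Rt(.384+np.pi)
bot.move_to([.51,.283,TR+.07],R)
c=bot.read_camera("wrist");cv2.imwrite("pics/w1.png",c["pixels"][...,::-1]);np.savez("w1.npz",**c)
print(bot.state()['clock'],bot.state()['position'],proj(c,[.51,.283,.009]))
E
```

```text
1.9583 [0.50974816 0.28372444 0.26102494] [259.39331048 208.5817716 ]
```

View pics/w1.png

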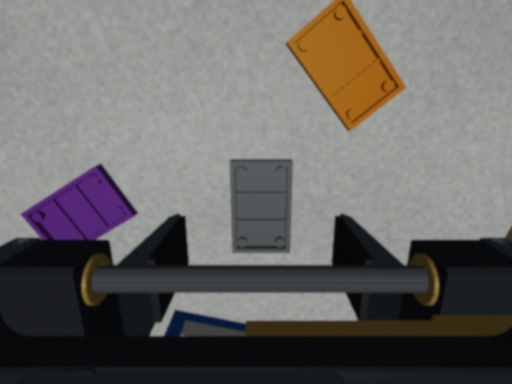

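The wrist view shows the cover square between the jaws, corners (231,159) to (290,252), hollow side up. The purple and orange lids are clear of the fingers. Refining the position and gripping.

```bash
python3 - <<'E'
from rig import bot
from h import *
c=np.load("w1.npz")
P=np.array([ray(c,u,.009) for u in((231,159),(292.5,159),(289.5,252.5),(232,252.5))]);print(P[:,:2]);C=P.mean(0)
d=(P[0]+P[1]-P[2]-P[3])/2;print(C,np.linalg.norm(d),np.arctan2(d[1],d[0]))
g=.5*C[:2]+.5*np.array([.51,.283]);print(g)
R=Rt(.384+np.pi)
bot.move_l([*g,TR+.02],R,.12)
h=bot.move_l([*g,TR+.002],R,.04,max_force=8)
print(h,bot.state()['position'])
bot.clamp(15)
s=bot.state();print(s['width'],s['position'],s['clock'])
bot.move_l([*g,TR+.20],R,.2)
s=bot.state();print(s['width'],s['position'],s['clock'])
for n in("wrist","top","side"):
    c=bot.read_camera(n);cv2.imwrite(f"pics/{n}2.png",c["pixels"][...,::-1]);np.savez(f"{n}2.npz",**c)
E
```

```text
[[0.48015601 0.24677264]
 [0.46195908 0.2917649 ]
 [0.53736933 0.32214912]
 [0.55600968 0.27604034]]
[0.50887352 0.28418175 0.009     ] 0.08130055931937795 -2.7659607631959027
[0.50943676 0.28359087]
False [0.50942998 0.28358093 0.19268736]
0.5478690838422171 [0.5094518  0.28359572 0.19284343] 3.8333
0.5516240663791561 [0.50914986 0.2834516  0.38974571] 4.975
```

View pics/wrist2.png

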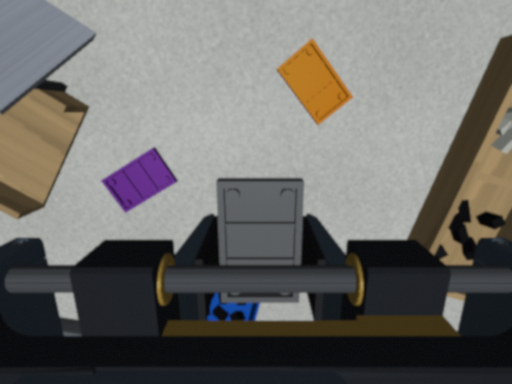

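View pics/side2.png

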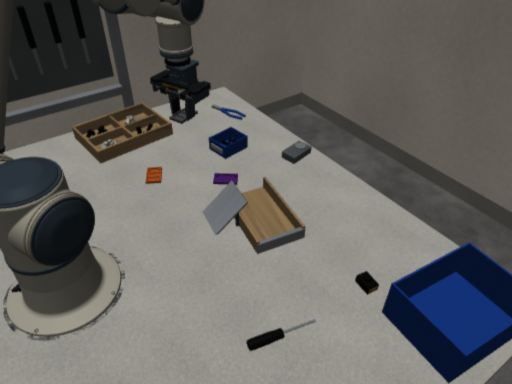

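The wrist view shows the cover held between the pads, corners (218,179) to (299,302), and the width reading gives 50.2 mm. I'll run PnP to get its centre and level relative to the tool.

```bash
python3 - <<'E'
from rig import bot
from h import *
np.set_printoptions(precision=4,suppress=True)
c=np.load("wrist2.npz")
cv2.imwrite("pics/c5.png",cv2.resize(c['pixels'][165:320,200:320,::-1],None,fx=5,fy=3.8,interpolation=cv2.INTER_CUBIC))
I=np.array([(217.5,179),(303,179),(299,302.5),(221,302.5)],float)
O=np.array([(-40,25,0),(-40,-25,0),(40,-25,0),(40,25,0)],float)/1e3
for o in (O,O*[1,-1,1]):
    for fl in(cv2.SOLVEPNP_IPPE,):
        n,rv,tv,e=cv2.solvePnPGeneric(o,I,c['K'],None,flags=fl)
        for r,t,ee in zip(rv,tv,e):
            Rw=c['R'].T@cv2.Rodrigues(r)[0];X=c['R'].T@(t.ravel()-c['t']);print(Rw[:,0],Rw[:,2],X,ee)
s=bot.state();print(s['position'],s['ee_rot'][:,0])
for u in((260,179),(260,302.5)):print(ray(c,u,s['position'][2]-TR-.002+.009))
E
```

```text
[0.9256 0.3723 0.0683] [ 0.0648  0.0219 -0.9977] [0.5091 0.2832 0.2039] [0.0274]
[0.6392 0.2554 0.7254] [ 0.6701  0.2781 -0.6883] [0.5031 0.2808 0.2039] [4.7076]
[0.9256 0.3723 0.0683] [-0.0648 -0.0219  0.9977] [0.5091 0.2832 0.2039] [0.0274]
[0.6392 0.2554 0.7254] [-0.6701 -0.2781  0.6883] [0.5031 0.2808 0.2039] [4.7076]
[0.5093 0.2835 0.3898] [-0.9272 -0.3746  0.0018]
[0.4711 0.2678 0.206 ]
[0.5466 0.2983 0.206 ]
```

View pics/c5.png

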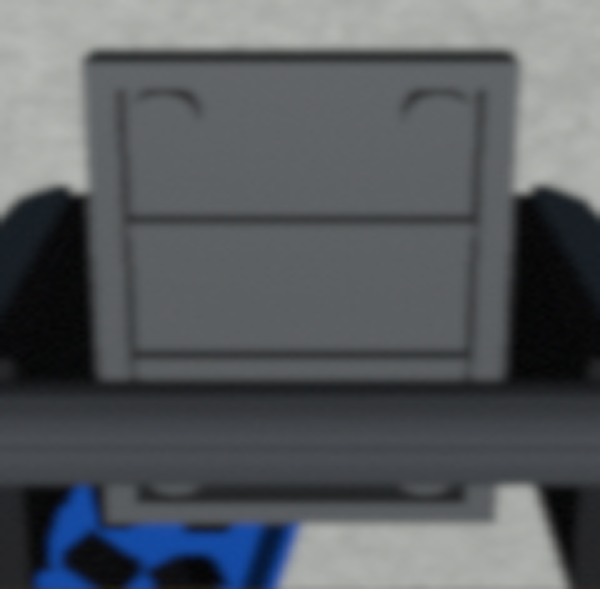

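```bash
python3 - <<'E'
from rig import bot
from h import *
R=Rt(SA+np.pi);p=s2w(.012,0)
bot.move_to([*p,TR+.16],R)
bot.move_l([*p,TR+.101],R,.08,max_force=10)
bot.sleep(.3)
s=bot.state();print(s['position'],w2s(s['position']),s['position'][2]-TR,s['clock'],s['width'])
c=bot.read_camera("side");cv2.imwrite("pics/side3.png",cv2.resize(c["pixels"][130:280,150:350,::-1],None,fx=4,fy=4,interpolation=cv2.INTER_CUBIC))
c=bot.read_camera("wrist");cv2.imwrite("pics/w3.png",c["pixels"][...,::-1]);np.savez("w3.npz",**c)
E
```

```text
[ 0.53037474 -0.02169337  0.29209513] [1.20578362e-02 1.21202783e-05] 0.1012951321158145 7.4833 0.548239180451484
```

View pics/side3.png

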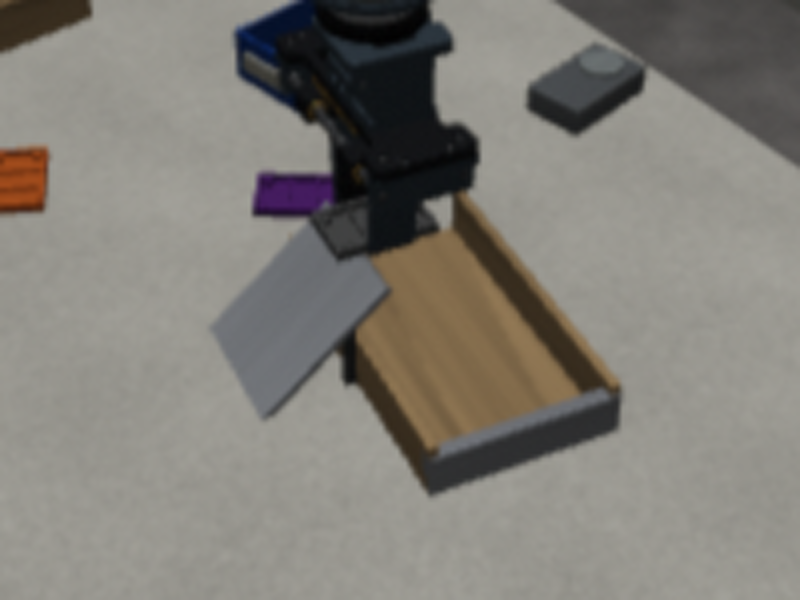

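View pics/w3.png

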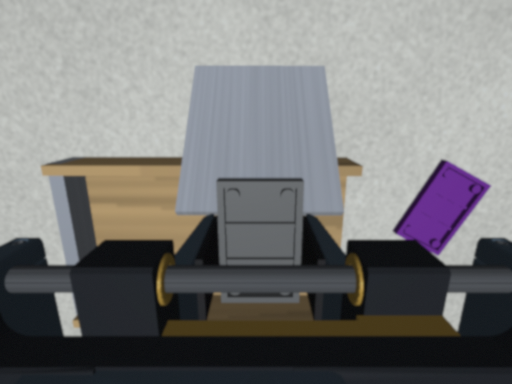

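The cover is level over the edge. In the wrist view the ramp's top edge runs along row 213, from (177,213) to (342,213), parallel to the cover. I'll check the overhang and then release.

```bash
python3 - <<'E'
from rig import bot
from h import *
c=np.load("w3.npz")
e=[w2s(ray(c,u,.09)) for u in((177.5,213),(341.5,213))]
b=[w2s(ray(c,u,.108)) for u in((260,179),(260,302))];print(e,b)
E
```

```text
[array([-0.00155039, -0.05425947]), array([-0.00155125,  0.05271636])] [array([-0.02839621, -0.00047724]), array([ 0.05281319, -0.00045045])]
```

The wrist view gives an overhang of about 13.7 mm and the top view about 10–12 mm, both inside the 4–18 mm window. Releasing.

```bash
python3 - <<'E'
from rig import bot
from h import *
bot.open_gripper(); bot.sleep(.8)
p=bot.state()['position'];bot.move_l([p[0],p[1],TR+.24],None,.2)
print(bot.state()['clock'],bot.state()['width'])
for n in("wrist","top","side"):
    c=bot.read_camera(n);cv2.imwrite(f"pics/{n}4.png",c["pixels"][...,::-1]);np.savez(f"{n}4.npz",**c)
cv2.imwrite("pics/side4c.png",cv2.resize(c["pixels"][130:280,150:350,::-1],None,fx=4,fy=4,interpolation=cv2.INTER_CUBIC))
E
```

```text
10.0 1.0004676945648645
```

View pics/side4c.png

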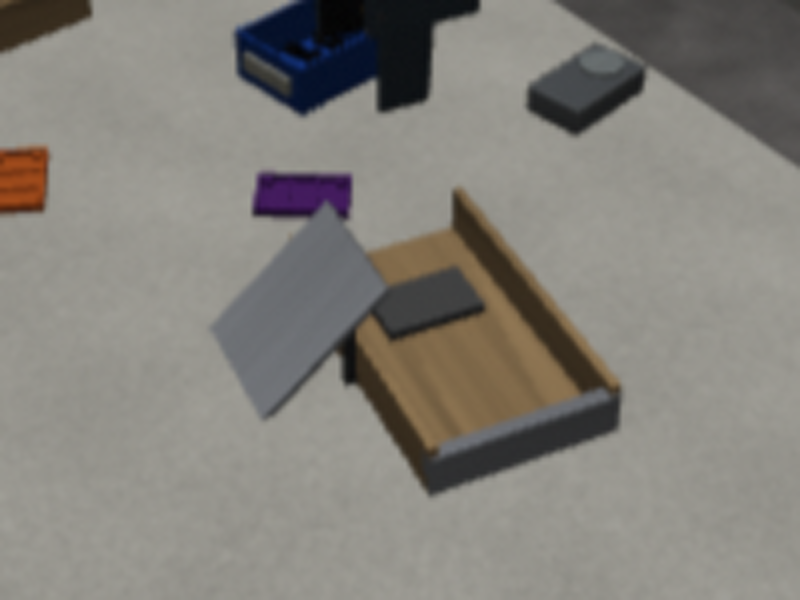

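View pics/wrist4.png

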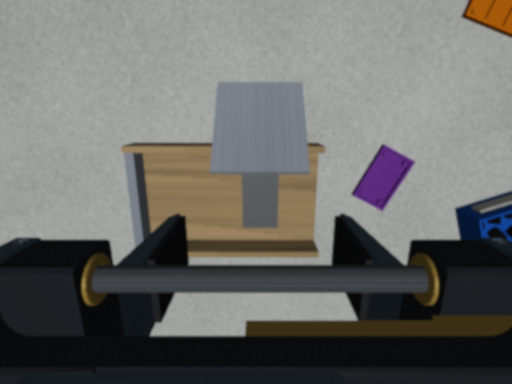

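View pics/top4.png

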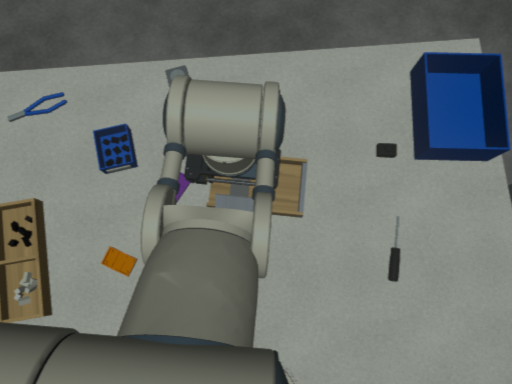

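It tipped over: smooth side up, flat and square in the channel. In the wrist view the cover's far end lies at (243,227)–(278,227), with the near end under the ramp.

```bash
python3 - <<'E'
from rig import bot
from h import *
c=np.load("wrist4.npz")
for u in((242.5,227),(278.5,227),(242.5,175),(277.5,175)):print(w2s(ray(c,u,.015)))
for u in((144,155),(152,240)): print('stop',w2s(ray(c,u,.036)),w2s(ray(c,u,.006)))
c=np.load("side4.npz")
for u in((483,300),(459,268),(393,336)):print('side',w2s(ray(c,(150+u[0]/4-.5,130+u[1]/4-.5),.015)))
E
```

```text
[ 0.09383525 -0.0252767 ]
[0.0938341  0.02630246]
[ 0.01783227 -0.02407089]
[0.01782935 0.02361222]
stop [-0.01246716 -0.14711486] [-0.00814038 -0.15885304]
stop [ 0.10448987 -0.14864377] [ 0.11819086 -0.16050448]
side [ 0.09489404 -0.02057174]
side [0.09526494 0.02122578]
side [ 0.01486214 -0.02841337]
```

```bash
python3 - <<'E'
from rig import bot
from h import *
R=Rt(SA+np.pi);T=TR+.0085
P=lambda y,z=T:[*s2w(.054,y),z]
bot.clamp(10)
bot.move_to(P(.055,TR+.12),R)
print('down',bot.move_l(P(.055),R,.1,max_force=10),bot.state()['position'][2]-TR)
print('push',bot.move_l(P(-.075),R,.06,max_force=10),w2s(bot.state()['position']))
c=bot.read_camera("side");cv2.imwrite("pics/side5.png",cv2.resize(c["pixels"][130:280,150:350,::-1],None,fx=4,fy=4,interpolation=cv2.INTER_CUBIC))
c=bot.read_camera("wrist");cv2.imwrite("pics/w5.png",c["pixels"][...,::-1]);np.savez("w5.npz",**c)
s=bot.state();print(s['clock'],s['ft_force'],s['width'])
E
```

```text
down False 0.009086858162217909
push False [ 0.05398492 -0.07480298]
15.8083 [0.91696061 0.63270903 0.19414921] 0.007002979352281136
```

View pics/side5.png

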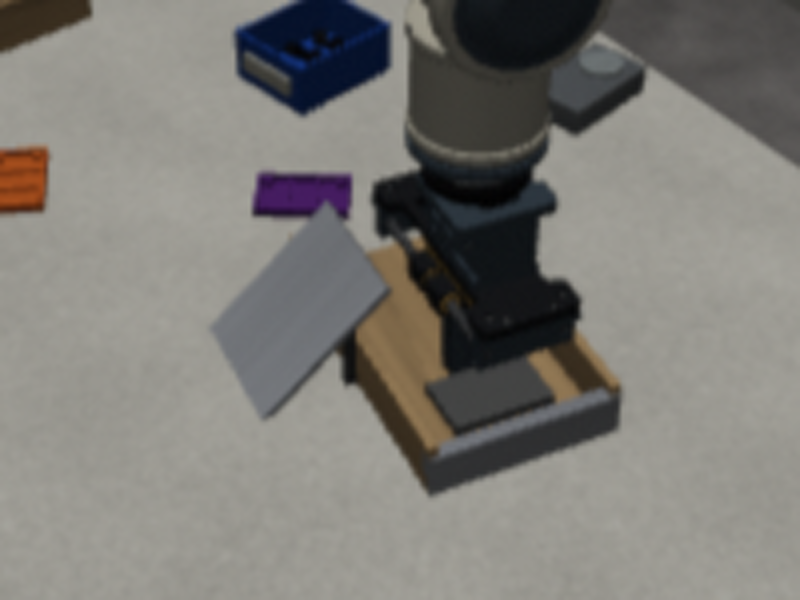

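View pics/w5.png

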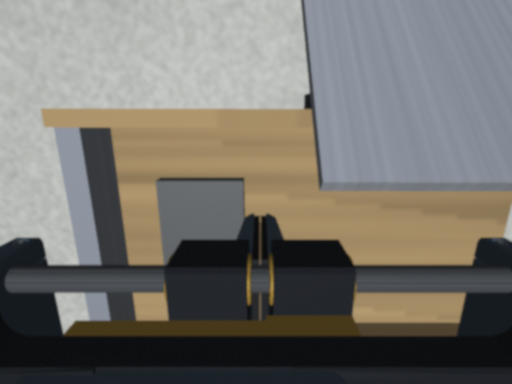

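The push is working. In the wrist view the cover is square at (158–244, row 180), with a gap to the stop face whose foot is near column 120. Continuing slowly until there's contact force.

```bash
python3 - <<'E'
from rig import bot
from h import *
R=Rt(SA+np.pi);T=TR+.0085
P=lambda y,z=T:[*s2w(.054,y),z]
f0=bot.state()['ft_force']
print('push',bot.move_l(P(-.118),R,.03,max_force=6),w2s(bot.state()['position']))
s=bot.state();print(s['clock'],s['ft_force'])
c=bot.read_camera("wrist");cv2.imwrite("pics/w6.png",c["pixels"][...,::-1]);np.savez("w6.npz",**c)
c=bot.read_camera("side");cv2.imwrite("pics/side6.png",cv2.resize(c["pixels"][130:280,150:350,::-1],None,fx=4,fy=4,interpolation=cv2.INTER_CUBIC))
E
```

```text
push True [ 0.05405209 -0.10143983]
16.7083 [2.46643275 5.26616631 3.32364908]
```

View pics/w6.png

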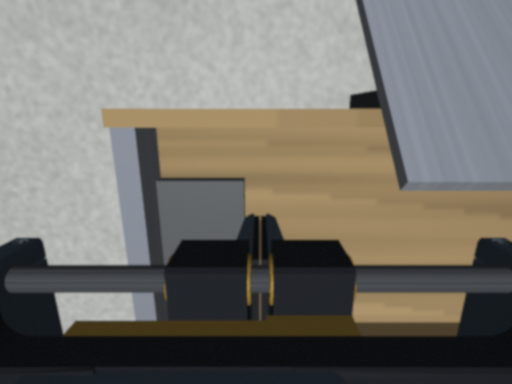

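View pics/side6.png

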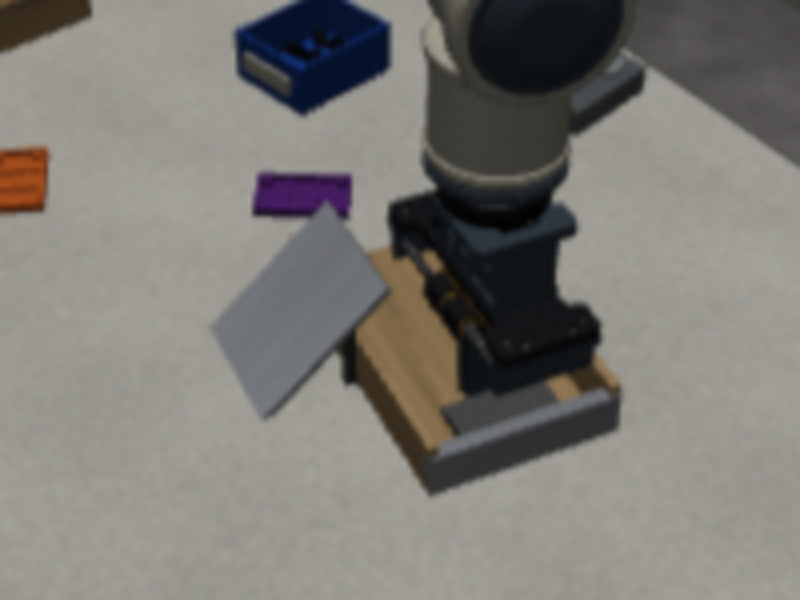

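The push stopped on force, and the cover's edge meets the foot of the stop face at column 158. Backing off in +y, rising, and looking again.

```bash
python3 - <<'E'
from rig import bot
from h import *
R=Rt(SA+np.pi);T=TR+.0085
P=lambda x,y,z=T:[*s2w(x,y),z]
y=w2s(bot.state()['position'])[1]
bot.move_l(P(.054,y+.03),R,.08)
bot.move_l(P(.054,y+.03,TR+.12),R,.2)
bot.move_to(P(.04,-.10,TR+.2),Rt(SA+np.pi))
c=bot.read_camera("wrist");cv2.imwrite("pics/w7.png",c["pixels"][...,::-1]);np.savez("w7.npz",**c)
c=bot.read_camera("side");cv2.imwrite("pics/side7.png",cv2.resize(c["pixels"][130:280,150:350,::-1],None,fx=4,fy=4,interpolation=cv2.INTER_CUBIC));np.savez("side7.npz",**c)
s=bot.state();print(s['clock'],s['ft_force'])
E
```

```text
18.575 [-0.0866757   0.7499765   0.28763489]
```

View pics/w7.png

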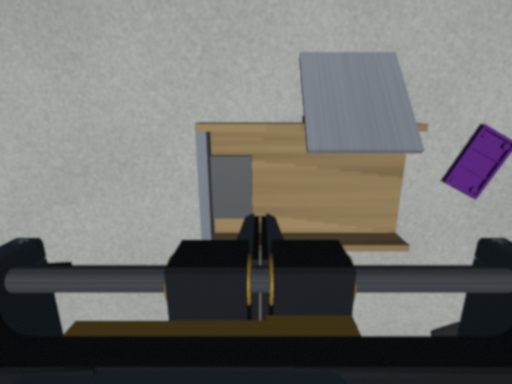

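View pics/side7.png

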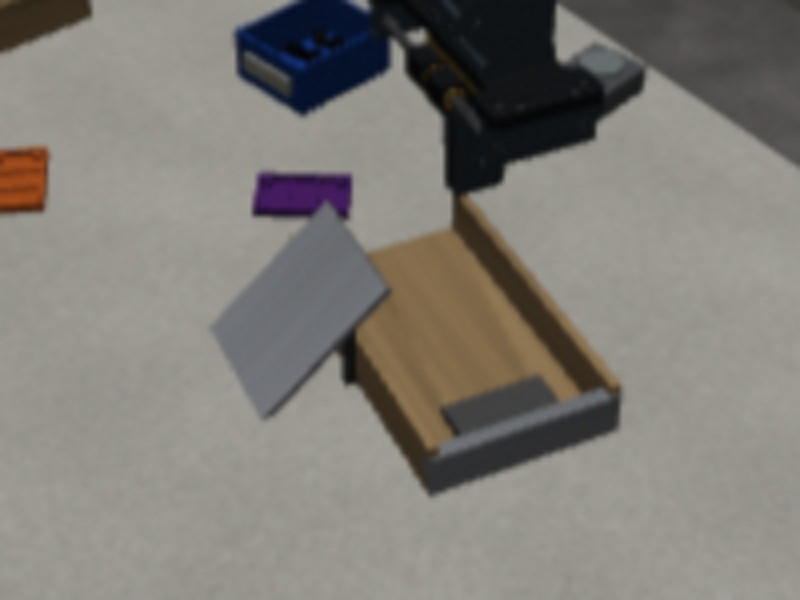

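The cover lies beside the stop. I'll zoom in on the wrist view to measure the gap.

```bash
python3 - <<'E'
from h import *
c=np.load("w7.npz")
cv2.imwrite("pics/c7.png",cv2.resize(c['pixels'][115:250,185:275,::-1],None,fx=6,fy=4.4,interpolation=cv2.INTER_CUBIC))
g=c['pixels'].astype(int)
# cover +y edge: step in red-blue
e=[]
for r in range(162,214,4):
    row=g[r,225:270,0]-g[r,225:270,2]; i=np.argmax(row>25); e.append((225+i-.5,r))
    
W=np.array([w2s(ray(c,u,.015)) for u in e]);p=np.polyfit(W[:,0],W[:,1],1);print('edge y at centre',np.polyval(p,.054),'slope',p[0],W[:,1].round(4))
print(g[185,200:258].tolist())
E
```

```text
edge y at centre -0.11104392353465774 slope 2.248053924736804e-06 [-0.1109 -0.1109 -0.111  -0.111  -0.1111 -0.1111 -0.1111 -0.1112 -0.1112
 -0.1113 -0.1113 -0.1114 -0.1101]
[[123, 129, 139], [124, 129, 139], [123, 129, 139], [123, 128, 138], [123, 128, 139], [123, 128, 139], [122, 127, 137], [114, 119, 128], [92, 96, 103], [67, 69, 74], [59, 61, 64], [71, 74, 75], [83, 86, 88], [90, 93, 95], [91, 94, 96], [91, 95, 97], [92, 94, 97], [91, 94, 97], [92, 94, 96], [92, 95, 97], [92, 95, 97], [92, 95, 97], [92, 95, 97], [92, 96, 97], [92, 95, 97], [92, 94, 96], [92, 95, 97], [92, 95, 97], [92, 95, 97], [91, 94, 97], [91, 94, 97], [92, 95, 97], [92, 95, 97], [92, 94, 97], [92, 95, 97], [92, 95, 98], [92, 94, 97], [91, 94, 97], [92, 95, 97], [92, 95, 97], [91, 94, 97], [92, 94, 97], [91, 95, 97], [91, 94, 97], [91, 94, 96], [91, 94, 96], [92, 95, 97], [91, 95, 97], [91, 94, 97], [91, 94, 96], [90, 93, 93], [98, 94, 87], [119, 105, 84], [132, 114, 84], [137, 117, 85], [137, 117, 85], [138, 117, 85], [137, 117, 85]]
```

View pics/c7.png

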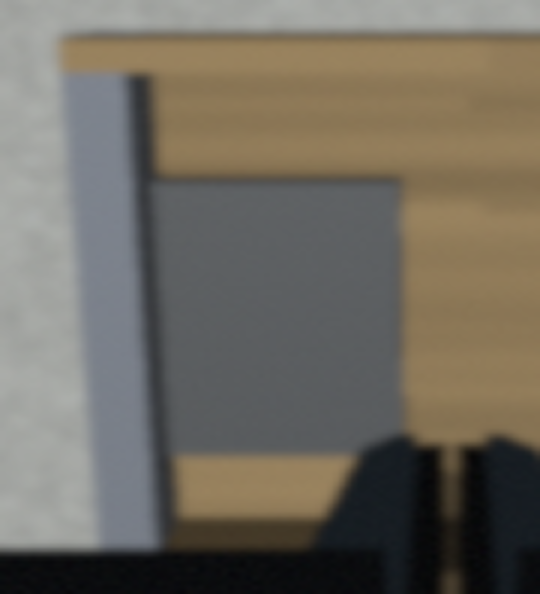

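No wood shows between the cover and the stop. The edge slope is about 0 rad and the cover centre is about 24 mm from the stop. The gripper is clear, so I'm handing in.

```bash
python3 - <<'E'
from rig import bot
print(bot.state()['clock']);bot.hand_in();print(bot.state()['clock'])
E
```

```text
18.575
the job is handed in; nothing more can be done
the job is handed in; nothing more can be done
```

I gripped the grey cover across its width and released it level over the ramp's top edge. It tipped over into the channel on its own and came to rest smooth side up and square. I then pushed it with closed fingers until the contact force showed it had reached the end stop, backed off, and handed in at 18.6 s.

**Last checks:**
- **Against the stop:** the long side is parallel to the stop face (slope about 0 rad). The cover centre is about 24 mm from the face, and no floor shows between them.
- **In the channel:** the centre is at x ≈ 54 mm in the stand frame (measured before the push), smooth side up. The gripper is open to view and well clear.
- **Other objects:** the bin looked undisturbed in the late side and top views. The last top view, taken before the push, showed the housing and screwdriver unmoved, and the arm stayed away from both.

**Disagreement:** the wrist and top views differed by about 2–4 mm on where the ramp edge was (overhang 13.7 mm against 10–12 mm). Both were inside the 4–18 mm window. No check failed.

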